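Mark a plate with the automatic punch

ROBOT

A 6-joint arm with a two-finger parallel gripper is mounted at the origin on the work surface; the furniture and walls round the work are solid. World frame = base frame: x ahead of the robot, y to its left, z up, the work surface at z = 0. Lengths are in m, angles in rad, forces in N, time in s.
With the tool pointing down it reaches from about 0.325 to 0.875 m from the base axis. Payload 4.4 kg.
Tool frame: the origin (TCP) lies midway between the tips of the shut fingers; the grasp point (between the pads) lies 19 mm behind it; z points along the fingers, y is the line along which they close (so a half turn about z gives the same grasp; the last joint's range is limited). The gripper opens to 85 mm and grips with 20 to 120 N. Pads are 22 mm wide; open, the fingers measure 114 mm over their backs; the gripper's body (76 mm by 85 mm) begins 54 mm behind the grasp point. The pads swing forward as they close: fully open they stand 13 mm farther back than shut.
Start: joints at [-1.417, 0.207, 1.542, -0, 1.393, -0.15], TCP at [0.172, -0.549, 0.231] pointing down, gripper open.
Joint ranges: [-2.73, 2.73], [-0.86, 2.22], [0.23, 2.46], [-1.11, 4.25], [0.08, 2.63], [-2.82, 2.82]. Speed limits (rad/s): [2.79, 2.79, 3.14, 3.14, 3.14, 3.14].

INTERFACE

Orientations are given as a 3x3 rotation matrix whose columns are the frame's x, y, z axes.
In Python, from plant import arm gives the robot as it stands.
- The arm moves only by the tool play_rows, never from a script. Its argument "deltas" is a list of rows, each a list of 7 numbers: the opening, from 0 (shut) to 1 (fully open), then the shift along the tool's x, y, z in cm, then the turn, a rotation vector about the tool's x, y, z in degrees. A call has 1 to 10 rows; each row shifts and turns the commanded pose from where the row before left it, along the tool's axes as they then stand; what a row does not reach is not made up. A row lasts 1/8 s, in which the tool goes at most 62.5 mm and 10.7 degrees, less where a joint would pass 70% of its speed; a pose out of reach is approached as far as the arm can. A call with a gripper value outside its range is refused whole. The fingers move at their own pace and stop on an object; "squeeze" is the grip in N (left out, the last holds). Time passes only in rows, so rows that do not move let the fingers close. It gives the time, the measured TCP pose, the force, the opening and the grip force at its end, in the units of the state.
- arm.get_obs(): the state, without advancing time (a new reading comes with each control period).
- arm.snapshot(name): name is "scene" or "top" or "wrist"; returns the picture (420x560x3 uint8, red, green, blue); there is no depth.
- arm.get_calibration(name): a dict with "vertical_fov" (degrees; the focal length in pixels is half the picture's height over the tangent of half this angle, whatever the lens; pixels are square), "cx", "cy" (the principal point, pixels), "dist_coeffs" ([k1, k2, p1, p2, k3] as OpenCV has them; the pictures are not rectified), "world_to_cam" (4x4, takes a point from world to camera coordinates). Camera axes: x right, y down, z forward; pixel columns grow to the right and rows downward; lengths in m; the calibration is good to about 2 mm. A picture is of the moment at which its call begins: read the wrist's pose just before it. get_calibration takes no time and is no camera call; for the wrist camera it gives the pose at the moment of the call.
- arm.close_job(): hands the job in; it is judged then, once.
Trained networks look in the newest picture that a camera, given by its name, has taken for a name from the list of things; names that differ only in an ending like _2 or _b are one class to them, and where a whole thing is asked for, a point or a joint stands for the part that bears it (a point fixed in the world has none). Each returns a list of dicts, best first, with "score" (0 to 1); they miss things now and then, are a little off and sometimes report something else, mostly with a low value. They report only what shows in the picture. A call takes as long as a camera call.
- arm.regions_of(camera, label): "mask" (420x560 bool, what is visible of it) and "bbox" ([left, top, width, height] in pixels, round what is visible of it).
- arm.tip_of(camera, label): "at" ([row, column] in pixels: a listed point, or the origin of a listed thing).
The state is a dict: "time": time; "joint_pos": joint angles; "qd": joint speeds; "joint_torque": joint torques, N m; "ee_pos": TCP position; "ee_rot": TCP orientation; "ft_force": force on the tool from outside, world axes, zero at the start; "ft_torque": the same for the moment, N m; "finger_gap": finger opening in m; "finger_force": force on a finger pad.
Only numpy, scipy, OpenCV 4.12 (cv2) and the standard library are available. Lean on these libraries where they do the work, as an engineer would, in place of code of your own. Each camera call takes 0.05 s, during which the arm holds its last target. There are 200 camera calls.

TASK

Take the automatic punch out of the white tube rack, stand its brass nose in the guide bush of the blue marking jig and press it slowly straight down on the plate inside until its spring trips with a snap, then stop pressing at once: do not ram it against its end stop or load the jig with more than 25 N. Then put the punch back upright in the rack cell it came from and leave the cups and the bottle where they are.

Things in the scene. Friction and masses are not known exactly. Their poses are not given: they have to be found in the camera images.
- punch: automatic centre punch, about 0.2 kg, loose, upright in a cell of the white tube rack. Origin: centre of its collar's underside, z up along the punch. Dark collar 26 mm in diameter, z 0 to 8 mm, rests on the rack's top. Below it a round brass nose, 11 mm in diameter, its last 10 mm a cone; it stands out 42 mm below the collar, give or take 7 mm, as its user has set it
- punch_grip (a point): middle of the punch's steel grip, on its axis, 37 mm above the collar's underside: square section 15 x 15 mm with sides along the punch's x and y axes, reaching from 8 to 66 mm above the collar's underside; on it a red round cap, 19 mm in diameter, up to 79 mm
- punch_nose (a joint): how far the nose is pushed up into the punch (m): 0 = right out, 0.010 = hard end stop. It resists with 4 N at first, rising to about 15 N at 0.006, where the spring trips: beyond, the resistance falls steeply, to 9 N at 0.008 and 3 N near the stop. Counts as tripped from 0.0075 on. The nose springs out again when unloaded
- jig_bush (a point): centre of the mouth of the guide bush, at the top face of the jig's blue bridge, 40 mm above the worktop: an upright round hole of 14 mm with a 2.5 mm chamfer and a brass-coloured rim, through the 12 mm thick bridge (106 mm along y, 60 mm along x). Axes are the jig's. The face of the aluminium plate to be marked lies 22 mm below this point
- jig: marking jig, fixed: dark steel base 100 x 130 x 10 mm, blue bridge on top, 40 mm high in all. Origin: centre of its underside.
- rack: white wire tube rack, fixed, 41 mm (its x) x 121 mm (its y) x 66 mm high, 2 x 6 square cells with openings of 15 mm; three capped tubes, 101 mm high, stand fixed in it, at least 56 mm along its +y from the punch's cell. Origin: centre of its underside.
- rack_cell (a point): centre of the mouth of the punch's cell, at the rack's top face, 65 mm above the worktop; the punch's collar rests at this height. Axes are the rack's, z up.
- cup_orange: bystander: specimen cup with orange lid, 63 mm wide, 65 mm high, origin at the centre of its underside
- cup_white: bystander: specimen cup with white lid, 63 mm wide, 65 mm high, origin at the centre of its underside
- bottle_green: bystander: small white bottle with green cap, 33 mm wide, 58 mm high, origin at the centre of its underside

How it is judged:
On the way, in this order (a step that is already met when the one before it is completed fails the run):
1. the nose stands in the guide bush, upright and not yet pressed far in (horizontal distance between punch and jig_bush below 0.006 m and z of punch in the frame of jig_bush below 0.035 m and angle between punch's own z axis and vertical below 0.15 rad and value of joint punch_nose below 0.005 m), for 0.1 s.
2. the punch, held straight, has tripped in the bush (nose pushed in more than 7.5 mm) (value of joint punch_nose above 0.0075 m and horizontal distance between punch and jig_bush below 0.006 m and angle between punch's own z axis and vertical below 0.15 rad and contact force between punch and jig above 0.5 N), for 0.04 s.
At the end, for the whole second after the job is handed in: the punch stands upright (within 0.1 rad) and at rest in the rack cell it came from, its axis within 7 mm of the cell's centre, its collar on the rack's top within 4 mm, its nose right out (horizontal distance between punch and rack_cell below 0.007 m and z of punch in the frame of rack_cell between -0.004 and 0.004 m and angle between punch's own z axis and vertical below 0.1 rad and linear speed of punch below 0.02 m/s and value of joint punch_nose below 0.002 m); the robot touches nothing.
It fails at once if the punch and the jig press on each other with more than 25 N (contact force between punch and jig above 25 N).
It fails at once if the nose is pushed in more than 6 mm anywhere but in the guide bush (value of joint punch_nose above 0.006 m and horizontal distance between punch and jig_bush above 0.012 m).
It fails at once if the punch falls over or is laid down (angle between punch's own z axis and vertical above 0.6 rad).
It fails at once if a cup or the bottle is moved by more than 20 mm (distance of any of cup_orange, cup_white, bottle_green from where it was at the start of the episode above 0.02 m).
It also fails if it takes over 64 s, if anything falls off the work surface, if the arm or the gripper's body presses on something with over 40 N, if the wrist force passes 120 N, or if a joint passes its speed limit or range.

## Working session

There is one attempt and no reset: what is moved stays moved. The work goes in short steps, Python scripts to look and compute and a tool call to move; the robot and the scene stay as the last step left them, time stands still between calls to the robot, and variables do not carry over. Pictures are saved under pics/ and viewed, at most 15 in all, crops included, and the job is handed in when it is done.

Besides the shell and the picture viewer there is one more tool, called after "Emit:" as name([rows], argument=value, ...), one row to a line, values as JSON. play_rows: Moves the arm, as the interface text tells. Its arguments: {"type":"object","properties":{"deltas":{"type":"array","items":{"type":"array","items":{"type":"number"}}},"squeeze":{"type":"number"}},"required":["deltas"]}

```bash
ls; mkdir -p pics
cat > h.py <<'E'
import numpy as np,cv2
from plant import arm
def K(c):
    f=210/np.tan(np.radians(c['vertical_fov'])/2); return np.array([[f,0,c['cx']],[0,f,c['cy']],[0,0,1.]])
def ray(c,at):
    k=K(c); p=cv2.undistortPoints(np.array([[[at[1],at[0]]]],float),k,np.array(c['dist_coeffs'],float))[0,0]
    T=np.array(c['world_to_cam']); R=T[:3,:3]; return -R.T@T[:3,3], R.T@np.array([p[0],p[1],1.])
def atz(c,at,z):
    o,d=ray(c,at); return o+d*(z-o[2])/d[2]
def proj(c,P):
    T=np.array(c['world_to_cam']); r=cv2.Rodrigues(T[:3,:3])[0]
    return cv2.projectPoints(np.array(P,float).reshape(-1,3),r,T[:3,3],K(c),np.array(c['dist_coeffs'],float))[0].reshape(-1,2)
def tri(rs):
    A=0;b=0
    for o,d in rs:
        d=d/np.linalg.norm(d);M=np.eye(3)-np.outer(d,d);A=A+M;b=b+M@o
    return np.linalg.solve(A,b)
def save(n,im): cv2.imwrite('pics/'+n+'.png',im[:,:,::-1])
E
python3 - <<'E'
from h import *
np.set_printoptions(precision=4,suppress=True)
Z=dict(punch=.065,punch_grip=.102,jig_bush=.04,rack_cell=.065,jig=0,rack=0,cup_orange=0,cup_white=0,bottle_green=0)
ims=[]
for cam in ['scene','top']:
    im=arm.snapshot(cam);save(cam,im);ims.append(im);c=arm.get_calibration(cam)
    for n,z in Z.items():
        for r in arm.tip_of(cam,n)[:2]: print(cam,n,round(r['score'],2),np.round(r['at'],1),atz(c,r['at'],z))
print(arm.get_obs())
E
```

```text
pics
scene punch 0.7 [225.3 288. ] [0.5268 0.0931 0.065 ]
scene punch_grip 0.94 [206.8 286.8] [0.5251 0.0985 0.102 ]
scene jig_bush 0.78 [205.9 379.7] [ 0.4505 -0.1071  0.04  ]
scene jig_bush 0.26 [225.4 288.1] [0.5529 0.0544 0.04  ]
scene rack_cell 0.78 [228.3 286.3] [0.5233 0.1033 0.065 ]
scene jig 0.71 [226.3 289.6] [ 0.5906 -0.0062 -0.    ]
scene jig 0.58 [229.3 379.3] [ 0.4403 -0.0898  0.    ]
scene rack 0.56 [265.7 275.1] [0.5327 0.1243 0.    ]
scene cup_orange 0.85 [249.  212.7] [0.6582 0.1415 0.    ]
scene cup_orange 0.59 [209.  258.5] [ 0.6878 -0.0344  0.    ]
scene cup_white 0.85 [210.2 259.2] [ 0.6831 -0.0307 -0.    ]
scene bottle_green 0.84 [279.7 175.4] [0.6435 0.2485 0.    ]
scene bottle_green 0.15 [207.7 257.3] [ 0.6937 -0.038   0.    ]
top punch 0.49 [244.3 276.3] [0.5235 0.0949 0.065 ]
top punch_grip 0.48 [196.2 209.1] [0.6153 0.2205 0.102 ]
top punch_grip 0.43 [241.3 272.5] [0.5248 0.1006 0.102 ]
top jig_bush 0.77 [283.5 376.2] [ 0.4423 -0.1001  0.04  ]
top rack_cell 0.83 [241.8 275.9] [0.5284 0.0955 0.065 ]
top jig 0.64 [281.1 370.4] [ 0.4489 -0.0956  0.    ]
top rack 0.55 [240.6 261.4] [0.5402 0.1282 0.    ]
top cup_orange 0.57 [186.9 251.4] [0.6569 0.1476 0.    ]
top cup_white 0.96 [173.2 330.6] [ 0.6819 -0.0236  0.    ]
top bottle_green 0.49 [198.4 206.8] [0.6347 0.244  0.    ]
{'time': 1.0, 'joint_pos': array([-1.4175,  0.2066,  1.5415,  0.    ,  1.3935, -0.1505]), 'qd': array([-0.0001,  0.0002,  0.0018,  0.0025,  0.0017, -0.001 ]), 'joint_torque': array([  0.0008, -38.3051, -29.198 ,  -0.0003,   0.0006,  -0.    ]), 'ee_pos': array([ 0.172 , -0.5487,  0.2313]), 'ee_rot': array([[ 0.9542,  0.2991,  0.    ],
       [ 0.2991, -0.9542, -0.0001],
       [ 0.    ,  0.0001, -1.    ]]), 'ft_force': array([-0.3079, -0.1647, -0.2512]), 'ft_torque': array([ 0.0503,  0.0215, -0.0295]), 'finger_force': 0.0, 'finger_gap': 0.08521823897834596}
```

```bash
python3 -c "
import cv2,numpy as np
a=cv2.imread('pics/scene.png');b=cv2.imread('pics/top.png')
cv2.imwrite('pics/both.png',np.vstack([a,b])[:, :][:] if 0 else cv2.resize(np.hstack([a,b]),(800,300)))"
```

```text
(no output)
```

View pics/scene.png

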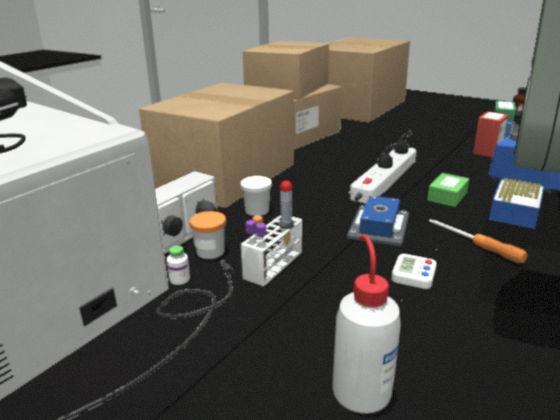

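View pics/top.png

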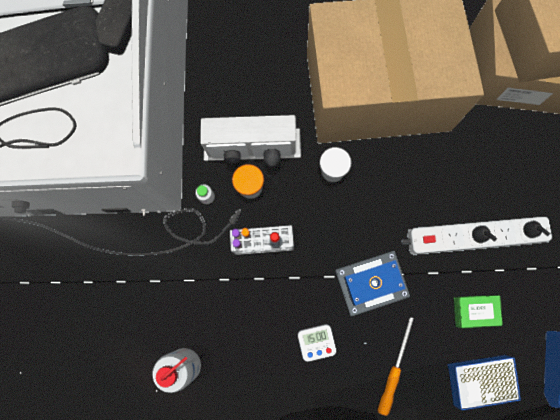

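The scene shows the punch with its red cap at about (286,190) in the rack, and the jig bush at (380,208). In the top view the red cap is at (275,238), the bush at (376,283) and the tubes at the rack's left end.

Run:
```python
from h import *
np.set_printoptions(precision=4,suppress=True)
c=arm.get_calibration('wrist');T=np.array(c['world_to_cam']);R=arm.get_obs()['ee_rot'];p=arm.get_obs()['ee_pos']
print('cam in tool',R.T@(-T[:3,:3].T@T[:3,3]-p),'\n',R.T@T[:3,:3].T, c['vertical_fov'])
ct=arm.get_calibration('top')
for n,z in (('rack',.065),('jig',.02)):
    for r in arm.regions_of('top',n)[:1]:
        m=r['mask'].astype(np.uint8); cs=max(cv2.findContours(m,0,2)[0],key=cv2.contourArea)
        q=np.array([atz(ct,(y,x),z)[:2] for x,y in cs[:,0]],np.float32)
        print(n,r['score'],cv2.minAreaRect(q))
```

```text
cam in tool [ 0.0775 -0.0006 -0.1427] 
 [[ 0.0004 -0.9524 -0.3047]
 [ 1.      0.0008 -0.0011]
 [ 0.0013 -0.3047  0.9524]] 70.73498546222255
rack 0.59 ((0.5322668552398682, 0.12400392442941666), (0.04694822058081627, 0.11948469281196594), 1.3410552740097046)
jig 0.86 ((0.44472286105155945, -0.09544830024242401), (0.10036645084619522, 0.12810072302818298), 15.929732322692871)
```

Emit:
play_rows([
  [0.5,4.0,-4.0,-0.3,0,0,0],
  [0.5,4.3,-4.1,-0.3,0,0,0],
  [0.5,4.3,-4.1,-0.3,0,0,0],
  [0.5,4.3,-4.1,-0.3,0,0,0],
  [0.5,4.3,-4.1,-0.3,0,0,0],
  [0.5,4.3,-4.1,0,0,0,0],
  [0.5,4.3,-4.1,0,0,0,0],
  [0.5,4.3,-4.1,0,0,0,0],
  [0.5,4.0,-4.1,0,0,0,0],
  [0.5,0,0,0,0,0,0],
])

```text
time: 2.35
ee_pos: [0.4265, -0.0801, 0.2464]
ee_rot: [[0.952, 0.306, 0.001], [0.306, -0.952, 0.001], [0.001, -0.001, -1.0]]
ft_force: [-0.5, -0.3, -0.2]
finger_gap: 0.0428
finger_force: 0.0
```

Run:
```python
from h import *
np.set_printoptions(precision=4,suppress=True)
c=arm.get_calibration('wrist');im=arm.snapshot('wrist');save('w1',im)
for n,z in (('jig_bush',.04),('punch',.065),('punch_grip',.102),('rack_cell',.065)):
    for r in arm.tip_of('wrist',n)[:2]: print(n,round(r['score'],2),np.round(r['at'],1),atz(c,r['at'],z))
for r in arm.regions_of('wrist','jig')[:1]:
        m=r['mask'].astype(np.uint8); cs=max(cv2.findContours(m,0,2)[0],key=cv2.contourArea)
        q=np.array([atz(c,(y,x),.02)[:2] for x,y in cs[:,0]],np.float32)
        print(r['score'],cv2.minAreaRect(q))
```

```text
jig_bush 0.95 [176.2 299. ] [ 0.444  -0.0944  0.04  ]
jig_bush 0.5 [ 39.1 143.8] [0.5321 0.108  0.04  ]
punch 0.87 [ 38.1 142.7] [0.5303 0.0975 0.065 ]
punch_grip 0.56 [ 34. 124.] [0.5252 0.0961 0.102 ]
rack_cell 0.94 [ 39.9 144.8] [0.5294 0.0952 0.065 ]
0.96 ((0.4464114010334015, -0.09661306440830231), (0.09758656471967697, 0.12665829062461853), 16.274953842163086)
```

View pics/w1.png

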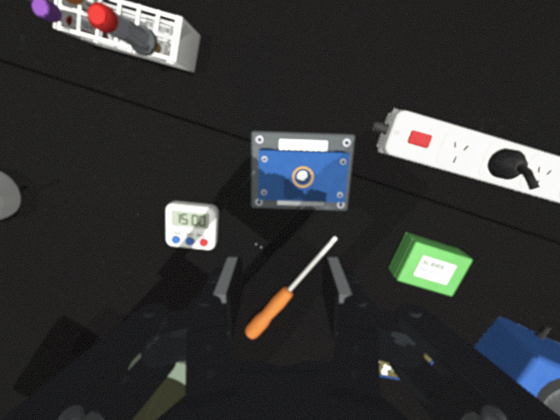

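The jig is in the middle with its brass bush at about (303,177). The punch leans out at upper left, with its cap at (102,17) and its collar at (145,42).

Emit:
play_rows([
  [0.5,3.7,-3.4,0,0,0,0],
  [0.5,3.7,-3.4,0,0,0,0],
  [0.5,3.7,-3.4,0,0,0,0],
  [0.5,3.7,-3.5,0,0,0,0],
  [0.5,0,0,0,0,0,8.2],
  [0.5,0,0,0,0,0,8.2],
  [0.5,0,0,0,0,0,0],
])

```text
time: 3.52
ee_pos: [0.5259, 0.0902, 0.2461]
ee_rot: [[1.0, 0.017, -0.0], [0.017, -1.0, -0.0], [-0.0, 0.0, -1.0]]
ft_force: [-0.1, 0.7, 0.5]
finger_gap: 0.0433
finger_force: 0.0
```

```bash
cat > m.py <<'E'
from h import *
np.set_printoptions(precision=4,suppress=True)
import sys
o=arm.get_obs();c=arm.get_calibration('wrist');im=arm.snapshot('wrist');save(sys.argv[1],im)
print(o['time'],o['ee_pos'],o['ee_rot'][:,0],o['ft_force'])
for n,z in (('jig_bush',.04),('punch',.065),('punch_grip',.102),('rack_cell',.065)):
    for r in arm.tip_of('wrist',n)[:2]: print(n,round(r['score'],2),np.round(r['at'],1),atz(c,r['at'],z))
hsv=cv2.cvtColor(im,cv2.COLOR_RGB2HSV)
m=((hsv[...,0]<8)|(hsv[...,0]>172))&(hsv[...,1]>170)&(hsv[...,2]>80)
n,l,s,ce=cv2.connectedComponentsWithStats(m.astype(np.uint8))
for i in range(1,n):
    if s[i,4]>100: print('red',s[i],ce[i],atz(c,ce[i][::-1],.140))
E
python3 m.py w2
```

```text
3.525 [0.5259 0.0902 0.2461] [ 0.9999  0.0171 -0.0003] [-0.0796  0.7273  0.4818]
jig_bush 0.95 [249.7 424.9] [ 0.4451 -0.0952  0.04  ]
punch 0.73 [185.5 279. ] [0.5318 0.0945 0.065 ]
punch_grip 0.69 [199.4 276.5] [0.5257 0.0965 0.102 ]
rack_cell 0.63 [188.2 278.8] [0.5287 0.0947 0.065 ]
red [266 197  22  22 356] [276.9101 207.3624] [0.5287 0.0955 0.14  ]
```

View pics/w2.png

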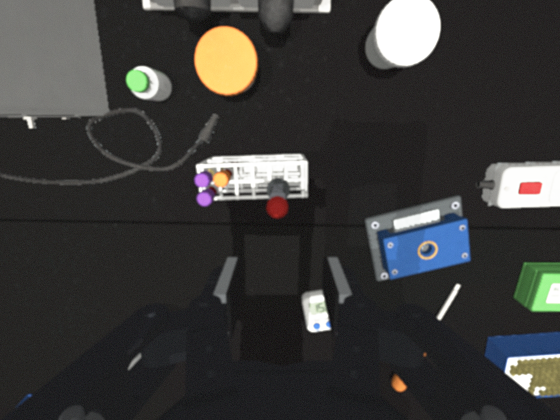

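The punch is at about (278,190), its cap at (277,207). The tubes are at (205–220,180–198) and the bush is at (427,250).

```bash
python3 -c "
import cv2
a=cv2.imread('pics/w2.png')[140:225,190:320];a=cv2.convertScaleAbs(a,alpha=2,beta=20);cv2.imwrite('pics/c2.png',cv2.resize(a,None,fx=6,fy=6,interpolation=2))"
```

```text
(no output)
```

View pics/c2.png

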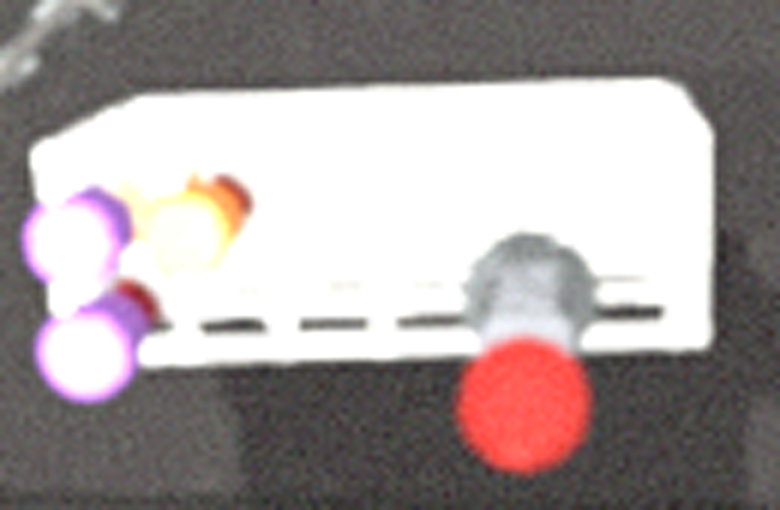

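Emit:
play_rows([
  [0.4,0.3,-0.5,3,0,0,0],
  [0.4,0,0,4,0,0,0],
  [0.4,0,0,4,0,0,0],
  [0.4,0,0,3,0,0,0],
  [0.4,0,0,1.8,0,0,0],
  [0.4,0,0,0,0,0,0],
], squeeze=60)

```text
time: 4.53
ee_pos: [0.5276, 0.0964, 0.0871]
ee_rot: [[1.0, 0.018, -0.003], [0.018, -1.0, -0.0], [-0.003, -0.0, -1.0]]
ft_force: [0.3, 0.1, -0.3]
finger_gap: 0.0343
finger_force: 0.0
```

```bash
python3 m.py w3; python3 -c "
import cv2
a=cv2.imread('pics/w3.png')[120:420,130:430];a=cv2.convertScaleAbs(a,alpha=2,beta=20);cv2.imwrite('pics/c3.png',cv2.resize(a,None,fx=2,fy=2,interpolation=2))"
```

```text
4.525 [0.5276 0.0964 0.0871] [ 0.9998  0.0176 -0.0029] [ 0.2594  0.0928 -0.3369]
jig_bush 0.64 [337.4 525.4] [ 0.4443 -0.0972  0.04  ]
punch 0.7 [248.8 283.5] [0.5293 0.0961 0.065 ]
punch_grip 0.96 [285.9 285.6] [0.5264 0.0951 0.102 ]
red [ 261  304   51   55 2191] [286.1356 331.2131] [0.5309 0.0954 0.14  ]
```

View pics/c3.png

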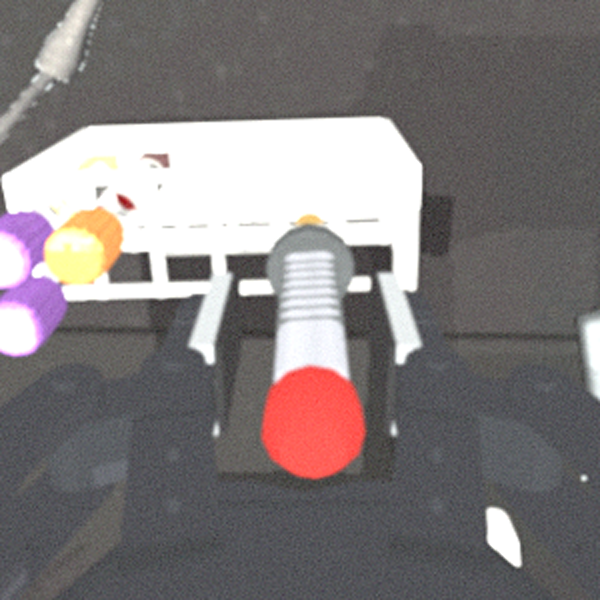

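The punch stands between the open pads, its square faces parallel to them, cap at (313,420) in the crop, and the pads clear the tubes.

Emit:
play_rows([
  [0.0,0,0,0,0,0,0],
  [0.0,0,0,0,0,0,0],
  [0.0,0,0,0,0,0,0],
  [0.0,0,0,0,0,0,0],
  [0.0,0,0,0,0,0,0],
], squeeze=90)

```text
time: 5.4
ee_pos: [0.5295, 0.0965, 0.0894]
ee_rot: [[1.0, 0.018, 0.002], [0.018, -1.0, 0.0], [0.002, -0.0, -1.0]]
ft_force: [0.1, 0.6, 5.4]
finger_gap: 0.0138
finger_force: 87.6
```

```bash
python3 m.py w4
```

```text
5.4 [0.5295 0.0965 0.0894] [0.9998 0.0176 0.002 ] [0.0845 0.5728 5.3573]
jig_bush 0.78 [337.3 523.4] [ 0.4449 -0.0973  0.04  ]
jig_bush 0.29 [ 39.4 209.4] [0.65   0.1414 0.04  ]
punch 0.78 [247.2 282.5] [0.5314 0.0969 0.065 ]
punch_grip 0.73 [285.8 283.3] [0.5269 0.0964 0.102 ]
red [ 258  304   49   54 2062] [282.0684 330.3962] [0.531 0.097 0.14 ]
```

Emit:
play_rows([
  [0.0,0,0,-1,0,0,0],
  [0.0,0,0,-3,0,0,0],
  [0.0,0,0,-3,0,0,0],
  [0.0,0,0,-2,0,0,0],
  [0.0,-1.5,3.5,0,0,0,0],
  [0.0,-2.0,5,0,0,0,0],
  [0.0,-2.4,5,0,0,0,0],
  [0.0,-2,4,0,0,0,0],
  [0.0,-0.9,1.6,0,0,0,0],
  [0.0,0,0,0,0,0,0],
])

```text
time: 6.9
ee_pos: [0.443, -0.0967, 0.178]
ee_rot: [[1.0, 0.015, -0.001], [0.015, -1.0, 0.001], [-0.001, -0.001, -1.0]]
ft_force: [-0.2, 0.9, -2.4]
finger_gap: 0.0139
finger_force: 88.3
```

```bash
python3 m.py w5
```

```text
6.9 [ 0.443  -0.0967  0.178 ] [ 0.9999  0.0147 -0.001 ] [-0.1938  0.9328 -2.4161]
jig_bush 0.74 [199.5 282.1] [ 0.4444 -0.0959  0.04  ]
punch 0.65 [251.1 283.2] [ 0.4006 -0.0977  0.065 ]
punch_grip 0.78 [283.8 281.8] [ 0.3878 -0.0966  0.102 ]
rack_cell 0.55 [105.5  51.9] [0.5284 0.0948 0.065 ]
red [400 105  26  15 156] [410.3269 114.3269] [ 0.5239 -0.1694  0.14  ]
red [ 258  304   49   53 1992] [282.0206 330.1998] [ 0.3719 -0.0971  0.14  ]
```

View pics/w5.png

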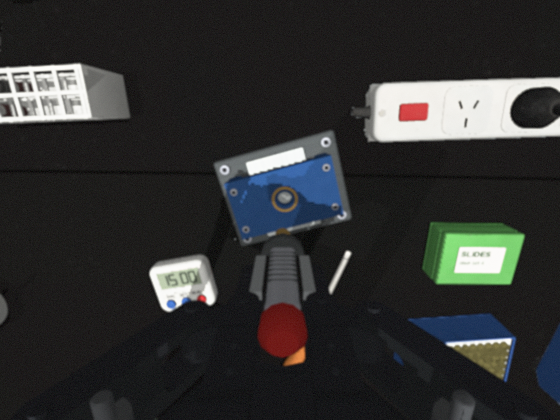

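The punch is held upright between the pads, cap at (282,330), collar at (283,248). The bush rim is at about (285,198), and the empty cells are at the upper left.

Run:
```python
from h import *
np.set_printoptions(precision=4,suppress=True)
c=arm.get_calibration('wrist');o=arm.get_obs();p=o['ee_pos'];print(p)
for at,dz in (((251.1,283.2),-.0244),((283.8,281.8),.0126),((330.2,282),.0526)): print(atz(c,at,p[2]+dz)-p)
im=cv2.imread('pics/w5.png');h=cv2.cvtColor(im,cv2.COLOR_BGR2HSV)
m=((h[...,0]>5)&(h[...,0]<28)&(h[...,1]>60)&(h[...,2]>50)).astype(np.uint8);m[:180]=0;m[226:]=0;m[:,:260]=0;m[:,310:]=0
q=cv2.findNonZero(m);e=cv2.fitEllipse(cv2.convexHull(q));print(len(q),e,atz(c,e[0][::-1],.04))
# predicted px for bush axis at z=.04 & collar
print(proj(c,[[.4444,-.0957,.04],p+[0,0,-.0244],p+[.003,0,-.0244]]))
cv2.imwrite('pics/c5.png',cv2.resize(cv2.convertScaleAbs(im[170:345,230:340],alpha=2.2,beta=20),None,fx=3.4,fy=3.4,interpolation=2))
```

```text
[ 0.4442 -0.0951  0.1782]
[-0.0008 -0.0001 -0.0244]
[-0.0015  0.0006  0.0126]
[0.0033 0.0005 0.0526]
200 ((284.3519287109375, 198.87962341308594), (24.798784255981445, 25.715232849121094), 94.09062957763672) [ 0.4464 -0.0965  0.04  ]
[[283.4533 200.78  ]
 [283.0027 249.8769]
 [283.1022 245.4158]]
```

View pics/c5.png

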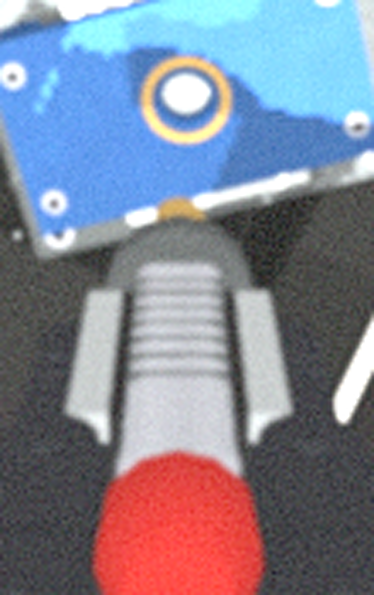

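```bash
cat > f.py <<'E'
from h import *
np.set_printoptions(precision=4,suppress=True)
import sys
arm.snapshot('wrist')
o=arm.get_obs();c=arm.get_calibration('wrist');p=o['ee_pos'];R=o['ee_rot'];im=arm.snapshot('wrist')
print(o['time'],p,R[:,2],o['ft_force'])
for n in ('jig_bush','rack_cell'):
    for r in arm.tip_of('wrist',n)[:1]: print(n,round(r['score'],2),np.round(r['at'],1),atz(c,r['at'],.04 if n=='jig_bush' else .065))
x,y=proj(c,[[.445,-.0965,.04]])[0].astype(int)
h=cv2.cvtColor(im,cv2.COLOR_RGB2HSV)
m=((h[...,0]>5)&(h[...,0]<28)&(h[...,1]>60)&(h[...,2]>50)).astype(np.uint8);k=np.zeros_like(m);k[y-20:y+21,x-22:x+23]=1;m*=k
q=cv2.findNonZero(m)
e=cv2.fitEllipse(cv2.convexHull(q));print(len(q),e,'bush',atz(c,e[0][::-1],.04),arm.get_obs()['ee_pos'])
for off in (-.002,0,.002):
    P=[[.013+off,0,.0244],[-.0095+off,0,-.0546],[.0095+off,0,-.0416]]
    print(off,proj(c,[p+R@np.array(v) for v in P])[:,1])
E
python3 f.py
```

```text
7.2 [ 0.4442 -0.0952  0.1782] [-0.0002  0.0003 -1.    ] [ 0.5768  0.0919 -1.5727]
jig_bush 0.63 [200.  284.6] [ 0.4452 -0.0969  0.04  ]
rack_cell 0.86 [104.5  53.6] [0.5297 0.0953 0.065 ]
191 ((285.9249572753906, 200.3113250732422), (24.711528778076172, 25.662982940673828), 85.31414794921875) bush [ 0.4449 -0.0982  0.04  ] [ 0.4442 -0.0955  0.1782]
-0.002 [233.3104 366.3708 302.7943]
0 [230.2267 362.1717 298.4629]
0.002 [227.1217 357.9228 294.0842]
```

Emit:
play_rows([
  [0.0,0.1,0.1,2,0,0,0],
  [0.0,0,0,2,0,0,0],
  [0.0,0,0,1.5,0,0,0],
  [0.0,0,0,0,0,0,0],
  [0.0,0,0,0,0,0,0],
])

```text
time: 7.98
ee_pos: [0.4456, -0.0972, 0.1238]
ee_rot: [[1.0, 0.018, 0.001], [0.018, -1.0, -0.0], [0.001, 0.0, -1.0]]
ft_force: [-0.6, -0.1, -0.8]
finger_gap: 0.014
finger_force: 88.3
```

```bash
python3 m.py w6|head -1; python3 -c "
import cv2
im=cv2.imread('pics/w6.png')
cv2.imwrite('pics/c6.png',cv2.resize(cv2.convertScaleAbs(im[170:290,210:360],alpha=2.2,beta=20),None,fx=5,fy=5,interpolation=2))"
```

```text
7.975 [ 0.4456 -0.0972  0.1238] [0.9998 0.0177 0.001 ] [-0.6368 -0.1168 -0.7628]
```

View pics/c6.png

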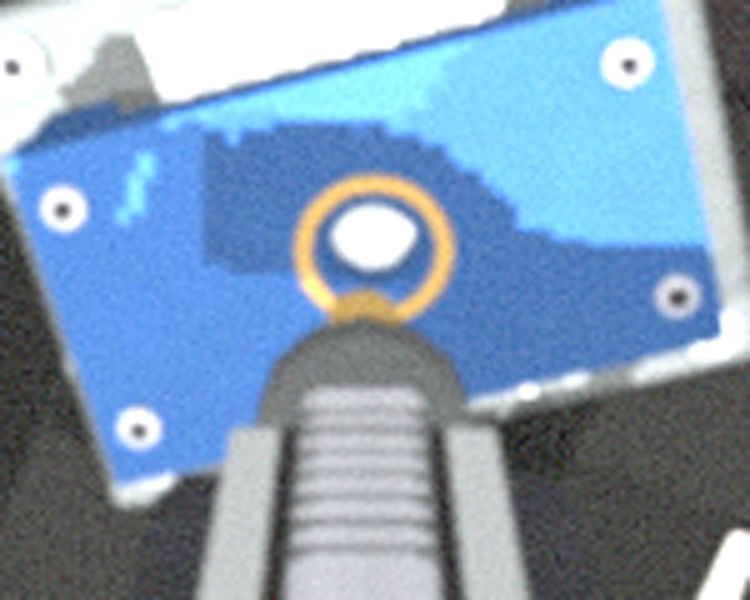

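The nose tip shows at crop (367,300), just in front of the rim, whose centre is at (374,248). Sideways they are about 1 mm apart.

Run:
```python
from h import *
np.set_printoptions(precision=4,suppress=True)
c=arm.get_calibration('wrist');o=arm.get_obs();p=o['ee_pos'];R=o['ee_rot'];print(p,o['time'])
print('bush',atz(c,(219.4,284.4),.04))
for L in (.035,.042,.049):
  for off in (-.002,0,.002): print(L,off,proj(c,[p+R@np.array(v) for v in [[off,0,.0244+L],[off+.0055,0,.0244+L-.01],[off+.013,0,.0244]]]).ravel())
```

```text
[ 0.4455 -0.0972  0.124 ] 8.225
bush [ 0.4451 -0.0985  0.04  ]
0.035 -0.002 [282.9309 232.1746 282.9594 230.0586 283.0317 233.3064]
0.035 0 [282.9345 229.6202 282.9632 227.3581 283.0364 230.2228]
0.035 0.002 [282.938  227.0512 282.9671 224.6413 283.0411 227.118 ]
0.042 -0.002 [282.9192 228.7802 282.9462 226.5513 283.0317 233.3064]
0.042 0 [282.9226 226.2928 282.9498 223.9257 283.0364 230.2228]
0.042 0.002 [282.9261 223.7917 282.9536 221.2847 283.0411 227.118 ]
0.049 -0.002 [282.9082 225.5825 282.9337 223.2577 283.0317 233.3064]
0.049 0 [282.9114 223.1587 282.9373 220.7029 283.0364 230.2228]
0.049 0.002 [282.9148 220.722  282.9408 218.1338 283.0411 227.118 ]
```

Emit:
play_rows([
  [0.0,0,0.1,0.5,0,0,0],
  [0.0,0,0,0.7,0,0,0],
  [0.0,0,0,0.5,0,0,0],
  [0.0,0,0,0.4,0,0,0],
  [0.0,0,0,0.4,0,0,0],
  [0.0,0,0,0.3,0,0,0],
  [0.0,0,0,0,0,0,0],
])

```text
time: 9.1
ee_pos: [0.4448, -0.0979, 0.095]
ee_rot: [[1.0, 0.018, -0.001], [0.018, -1.0, 0.0], [-0.001, -0.0, -1.0]]
ft_force: [1.4, -0.2, -1.6]
finger_gap: 0.014
finger_force: 88.3
```

```bash
python3 m.py w7|head -1; python3 -c "
import cv2
im=cv2.imread('pics/w7.png')
cv2.imwrite('pics/c7.png',cv2.resize(cv2.convertScaleAbs(im[170:290,210:360],alpha=2.2,beta=20),None,fx=5,fy=5,interpolation=2))"
```

```text
9.1 [ 0.4448 -0.0979  0.095 ] [ 0.9998  0.0176 -0.0005] [ 1.3788 -0.2236 -1.5808]
```

View pics/c7.png

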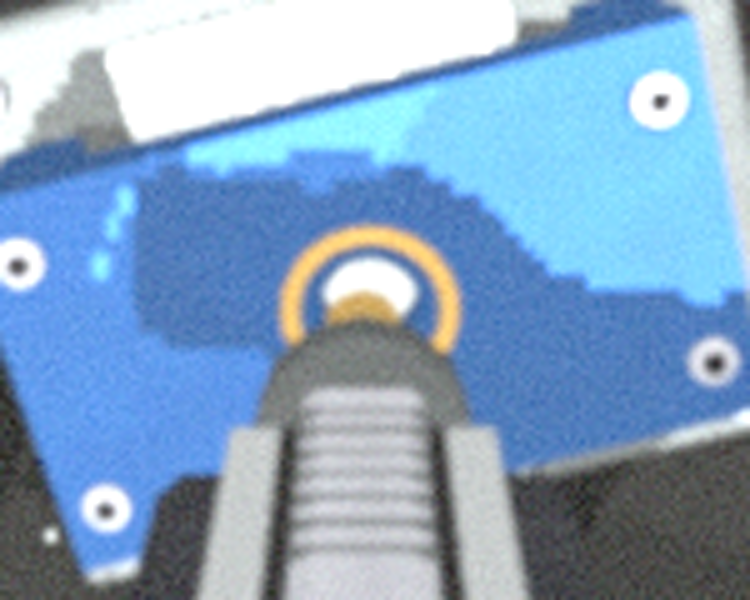

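The nose tip at crop (364,295) is over the open bush, whose rim centre is at (371,318). It needs about 0.7 mm more to the right.

Emit:
play_rows([
  [0.0,0,0.07,0,0,0,0],
  [0.0,0,0,0.3,0,0,0],
  [0.0,0,0,0.3,0,0,0],
  [0.0,0,0,0,0,0,0],
])

```text
time: 9.85
ee_pos: [0.4446, -0.0985, 0.0888]
ee_rot: [[1.0, 0.018, -0.001], [0.018, -1.0, 0.0], [-0.001, -0.0, -1.0]]
ft_force: [0.2, -0.2, -2.4]
finger_gap: 0.0142
finger_force: 88.3
```

```bash
python3 f.py
```

```text
9.9 [ 0.4448 -0.0986  0.089 ] [-0.0007  0.0003 -1.    ] [-0.5228  0.2611 -2.351 ]
jig_bush 0.68 [233.  281.3] [ 0.4462 -0.0974  0.04  ]
299 ((282.55596923828125, 233.96849060058594), (32.4265251159668, 36.18000030517578), 86.60266876220703) bush [ 0.4455 -0.0983  0.04  ] [ 0.4451 -0.0987  0.0893]
-0.002 [233.3377 366.3548 302.8005]
0 [230.2548 362.1568 298.4704]
0.002 [227.1506 357.909  294.0931]
```

Emit:
play_rows([
  [0.0,0,0,0.2,0,0,0],
  [0.0,0,0,0.2,0,0,0],
  [0.0,0,0,0.1,0,0,0],
  [0.0,0,0,0.0,0,0,0],
], squeeze=120)

```text
time: 10.55
ee_pos: [0.4449, -0.0986, 0.0841]
ee_rot: [[1.0, 0.018, -0.0], [0.018, -1.0, 0.0], [-0.0, -0.0, -1.0]]
ft_force: [-0.1, 0.3, -2.0]
finger_gap: 0.0136
finger_force: 116.8
```

Emit:
play_rows([
  [0.0,0,0,0.1,0,0,0],
  [0.0,0,0,0.1,0,0,0],
])

```text
time: 10.8
ee_pos: [0.4451, -0.0987, 0.0823]
ee_rot: [[1.0, 0.018, 0.0], [0.018, -1.0, -0.0], [0.0, 0.0, -1.0]]
ft_force: [-0.1, -0.2, -2.1]
finger_gap: 0.0141
finger_force: 116.8
```

Emit:
play_rows([
  [0.0,0,0,0.1,0,0,0],
  [0.0,0,0,0,0,0,0],
])

```text
time: 11.05
ee_pos: [0.4449, -0.0987, 0.0812]
ee_rot: [[1.0, 0.018, -0.0], [0.018, -1.0, 0.0], [-0.0, -0.0, -1.0]]
ft_force: [0.3, -0.7, -2.0]
finger_gap: 0.0136
finger_force: 116.8
```

Emit:
play_rows([
  [0.0,0,0,0.1,0,0,0],
  [0.0,0,0,0,0,0,0],
])

```text
time: 11.3
ee_pos: [0.4451, -0.0987, 0.0803]
ee_rot: [[1.0, 0.018, 0.0], [0.018, -1.0, -0.0], [0.0, 0.0, -1.0]]
ft_force: [1.2, 0.0, -1.3]
finger_gap: 0.0136
finger_force: 116.8
```

Emit:
play_rows([
  [0.0,0,0,0.1,0,0,0],
  [0.0,0,0,0,0,0,0],
])

```text
time: 11.55
ee_pos: [0.4453, -0.0988, 0.0797]
ee_rot: [[1.0, 0.018, 0.0], [0.018, -1.0, -0.0], [0.0, 0.0, -1.0]]
ft_force: [-0.7, 0.3, 2.4]
finger_gap: 0.0137
finger_force: 116.9
```

Emit:
play_rows([
  [0.0,0,0,0.1,0,0,0],
  [0.0,0,0,0,0,0,0],
])

```text
time: 11.8
ee_pos: [0.4454, -0.0988, 0.0787]
ee_rot: [[1.0, 0.018, 0.001], [0.018, -1.0, -0.0], [0.001, 0.0, -1.0]]
ft_force: [0.7, 0.4, 4.7]
finger_gap: 0.0138
finger_force: 116.9
```

Emit:
play_rows([
  [0.0,0,0,0.1,0,0,0],
  [0.0,0,0,0,0,0,0],
  [0.0,0,0,0.1,0,0,0],
  [0.0,0,0,0,0,0,0],
])

```text
time: 12.3
ee_pos: [0.4455, -0.0989, 0.077]
ee_rot: [[1.0, 0.018, 0.001], [0.018, -1.0, -0.0], [0.001, 0.0, -1.0]]
ft_force: [-2.4, 0.0, 6.7]
finger_gap: 0.0133
finger_force: 117.3
```

Emit:
play_rows([
  [0.0,0,0,0.1,0,0,0],
  [0.0,0,0,0,0,0,0],
])

```text
time: 12.55
ee_pos: [0.4456, -0.0989, 0.0762]
ee_rot: [[1.0, 0.018, 0.001], [0.018, -1.0, -0.0], [0.001, 0.0, -1.0]]
ft_force: [-2.0, 0.5, 9.0]
finger_gap: 0.0137
finger_force: 117.5
```

Emit:
play_rows([
  [0.0,0,0,0.1,0,0,0],
  [0.0,0,0,0,0,0,0],
])

```text
time: 12.8
ee_pos: [0.4457, -0.0989, 0.0754]
ee_rot: [[1.0, 0.018, 0.001], [0.018, -1.0, -0.0], [0.001, 0.0, -1.0]]
ft_force: [-2.6, 0.7, 10.4]
finger_gap: 0.0134
finger_force: 117.7
```

Emit:
play_rows([
  [0.0,0,0,0.1,0,0,0],
  [0.0,0,0,0,0,0,0],
])

```text
time: 13.05
ee_pos: [0.4457, -0.099, 0.0746]
ee_rot: [[1.0, 0.018, 0.001], [0.018, -1.0, -0.0], [0.001, 0.001, -1.0]]
ft_force: [-3.3, 1.6, 11.3]
finger_gap: 0.0136
finger_force: 117.9
```

Emit:
play_rows([
  [0.0,0,0,0.05,0,0,0],
  [0.0,0,0,0,0,0,0],
])

```text
time: 13.3
ee_pos: [0.4457, -0.099, 0.0742]
ee_rot: [[1.0, 0.018, 0.001], [0.018, -1.0, -0.0], [0.001, 0.0, -1.0]]
ft_force: [-2.4, 1.2, 11.9]
finger_gap: 0.0135
finger_force: 118.0
```

Emit:
play_rows([
  [0.0,0,0,0.05,0,0,0],
  [0.0,0,0,0,0,0,0],
])

```text
time: 13.55
ee_pos: [0.4458, -0.099, 0.0738]
ee_rot: [[1.0, 0.018, 0.001], [0.018, -1.0, -0.001], [0.001, 0.001, -1.0]]
ft_force: [-3.1, 1.2, 12.7]
finger_gap: 0.0134
finger_force: 118.1
```

Emit:
play_rows([
  [0.0,0,0,0.05,0,0,0],
  [0.0,0,0,0,0,0,0],
])

```text
time: 13.8
ee_pos: [0.4458, -0.099, 0.0733]
ee_rot: [[1.0, 0.018, 0.001], [0.018, -1.0, -0.001], [0.001, 0.001, -1.0]]
ft_force: [-3.3, 1.5, 13.3]
finger_gap: 0.0135
finger_force: 118.1
```

Emit:
play_rows([
  [0.0,0,0,0.05,0,0,0],
  [0.0,0,0,0,0,0,0],
])

```text
time: 14.05
ee_pos: [0.4458, -0.099, 0.0728]
ee_rot: [[1.0, 0.018, 0.001], [0.018, -1.0, -0.0], [0.001, 0.0, -1.0]]
ft_force: [-3.1, 1.1, 13.2]
finger_gap: 0.0139
finger_force: 118.2
```

Emit:
play_rows([
  [0.0,0,0,0.05,0,0,0],
  [0.0,0,0,0,0,0,0],
])

```text
time: 14.3
ee_pos: [0.4458, -0.099, 0.0723]
ee_rot: [[1.0, 0.018, 0.001], [0.018, -1.0, -0.001], [0.001, 0.001, -1.0]]
ft_force: [-3.5, 2.3, 12.7]
finger_gap: 0.0134
finger_force: 118.2
```

Emit:
play_rows([
  [0.0,0,0,0.05,0,0,0],
  [0.0,0,0,0,0,0,0],
])

```text
time: 14.55
ee_pos: [0.4457, -0.099, 0.0715]
ee_rot: [[1.0, 0.018, 0.001], [0.018, -1.0, -0.0], [0.001, 0.001, -1.0]]
ft_force: [-2.9, 1.1, 10.2]
finger_gap: 0.0138
finger_force: 118.1
```

Emit:
play_rows([
  [0.0,0,0,0.05,0,0,0],
  [0.0,0,0,0,0,0,0],
])

```text
time: 14.8
ee_pos: [0.4453, -0.0988, 0.07]
ee_rot: [[1.0, 0.018, 0.001], [0.018, -1.0, -0.0], [0.001, 0.0, -1.0]]
ft_force: [-0.3, 0.5, 2.0]
finger_gap: 0.0135
finger_force: 117.2
```

```bash
python3 -c "
from plant import arm
o=arm.get_obs();print(o['ee_pos'],o['ft_force'])"
```

```text
[ 0.44528525 -0.09882029  0.0700391 ] [-0.28920247  0.50736029  2.01719092]
```

It tripped: the force fell from 15 N to 4 N. I'm lifting away and carrying the punch back above the cell.

Emit:
play_rows([
  [0.0,0,0,-0.5,0,0,0],
  [0.0,0,0,-1.5,0,0,0],
  [0.0,0,0,-3,0,0,0],
  [0.0,0,0,-3.5,0,0,0],
  [0.0,0,0,-2.3,0,0,0],
  [0.0,0,0,0,0,0,0],
])

```text
time: 15.55
ee_pos: [0.4462, -0.0992, 0.1795]
ee_rot: [[1.0, 0.018, 0.004], [0.018, -1.0, -0.002], [0.004, 0.002, -1.0]]
ft_force: [0.2, 0.0, -1.8]
finger_gap: 0.0135
finger_force: 117.2
```

Emit:
play_rows([
  [0.0,1.5,-3.5,0,0,0,0],
  [0.0,2.0,-5,0,0,0,0],
  [0.0,2.4,-5,0,0,0,0],
  [0.0,2,-4,0,0,0,0],
  [0.0,0.8,-1.9,0,0,0,0],
  [0.0,0,0,0,0,0,0],
  [0.0,0,0,0,0,0,0],
  [0.0,0,0,0,0,0,0],
])

```text
time: 16.55
ee_pos: [0.5281, 0.0955, 0.1775]
ee_rot: [[1.0, 0.016, -0.001], [0.016, -1.0, -0.0], [-0.001, 0.0, -1.0]]
ft_force: [0.0, 0.0, -1.0]
finger_gap: 0.0136
finger_force: 117.6
```

```bash
python3 m.py w8; python3 -c "
import cv2
im=cv2.imread('pics/w8.png')
cv2.imwrite('pics/c8.png',cv2.resize(cv2.convertScaleAbs(im[150:290,190:350],alpha=1.0,beta=0),None,fx=4,fy=4,interpolation=2))"
```

```text
16.55 [0.5281 0.0955 0.1775] [ 0.9999  0.0158 -0.0008] [ 0.0095  0.025  -1.0285]
jig_bush 0.63 [278.2 458.5] [ 0.4452 -0.0952  0.04  ]
punch_grip 0.72 [284.6 281.8] [0.4725 0.0955 0.102 ]
rack_cell 0.63 [207.4 286.2] [0.5291 0.0925 0.065 ]
red [ 258  304   49   54 2071] [282.0802 330.3066] [0.4573 0.095  0.14  ]
```

View pics/c8.png

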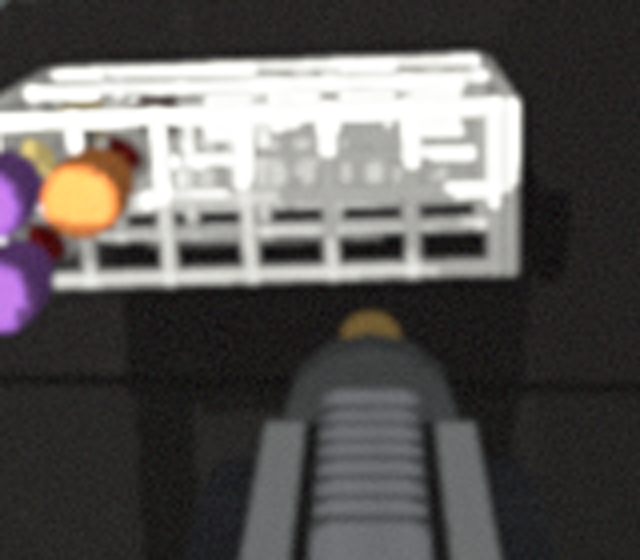

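The nose at crop (371,325) lines up with the second front-row cell from the right, centred at x≈371, which is the cell it came from.

Emit:
play_rows([
  [0.0,0,0,1.5,0,0,0],
  [0.0,0,0,1.5,0,0,0],
  [0.0,0,0,1,0,0,0],
  [0.0,0,0,0,0,0,0],
  [0.0,0,0,0,0,0,0],
  [0.0,0,0,0,0,0,0],
])

```text
time: 17.55
ee_pos: [0.5292, 0.0968, 0.1385]
ee_rot: [[1.0, 0.018, 0.001], [0.018, -1.0, 0.0], [0.001, 0.0, -1.0]]
ft_force: [-0.7, -0.1, -2.0]
finger_gap: 0.0135
finger_force: 117.6
```

```bash
python3 m.py w9; python3 -c "
import cv2
im=cv2.imread('pics/w9.png')
cv2.imwrite('pics/c9.png',cv2.resize(cv2.convertScaleAbs(im[150:290,190:350],alpha=1.0,beta=0),None,fx=4,fy=4,interpolation=2))"
```

```text
17.55 [0.5292 0.0968 0.1385] [0.9998 0.0176 0.0014] [-0.7086 -0.0974 -2.0292]
jig_bush 0.9 [302.1 484.5] [ 0.4439 -0.0975  0.04  ]
punch 0.86 [249.2 279.6] [0.5072 0.0991 0.065 ]
punch_grip 0.63 [284. 284.] [0.498  0.0956 0.102 ]
rack_cell 0.67 [283.6 284. ] [0.476  0.0949 0.065 ]
rack_cell 0.66 [224.  285.6] [0.5286 0.0948 0.065 ]
red [ 258  304   49   54 2064] [282.0746 330.3411] [0.4906 0.0967 0.14  ]
```

View pics/c9.png

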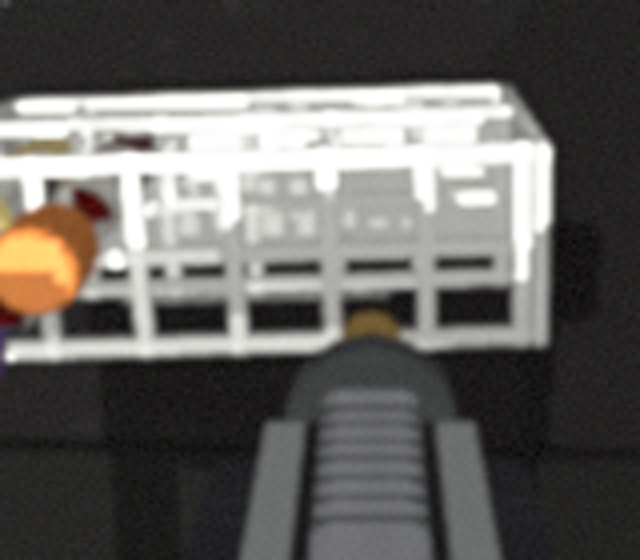

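The nose at crop (371,325) enters the correct front cell, whose dividers are at x 333 and 425 (centre 379). That is about 1.5 mm left of centre, so I'll shift it.

Emit:
play_rows([
  [0.0,0,0.15,0,0,0,0],
  [0.0,0,0,0.7,0,0,0],
  [0.0,0,0,0.7,0,0,0],
  [0.0,0,0,0.6,0,0,0],
  [0.0,0,0,0,0,0,0],
])

```text
time: 18.42
ee_pos: [0.528, 0.0953, 0.1168]
ee_rot: [[1.0, 0.018, -0.002], [0.018, -1.0, -0.0], [-0.002, -0.0, -1.0]]
ft_force: [0.6, -0.2, -1.0]
finger_gap: 0.0136
finger_force: 117.6
```

Emit:
play_rows([
  [0.0,0,0,0.7,0,0,0],
  [0.0,0,0,0.7,0,0,0],
  [0.0,0,0,0.6,0,0,0],
  [0.0,0,0,0.5,0,0,0],
  [0.0,0,0,0,0,0,0],
  [0.0,0,0,0,0,0,0],
])

```text
time: 19.18
ee_pos: [0.5288, 0.0953, 0.0929]
ee_rot: [[1.0, 0.018, 0.0], [0.018, -1.0, -0.0], [0.0, 0.0, -1.0]]
ft_force: [-0.3, -0.8, -2.3]
finger_gap: 0.0138
finger_force: 117.6
```

Emit:
play_rows([
  [0.0,0,0,0.2,0,0,0],
  [0.0,0,0,0.1,0,0,0],
  [0.0,0,0,0,0,0,0],
  [0.0,0,0,0,0,0,0],
])

```text
time: 19.68
ee_pos: [0.5287, 0.0953, 0.0898]
ee_rot: [[1.0, 0.018, 0.0], [0.018, -1.0, 0.0], [0.0, -0.0, -1.0]]
ft_force: [0.1, 0.1, -2.5]
finger_gap: 0.0134
finger_force: 117.6
```

Emit:
play_rows([
  [0.0,0,0,0.05,0,0,0],
  [0.1,0,0,0,0,0,0],
  [0.25,0,0,0,0,0,0],
  [0.4,0,0,0,0,0,0],
  [0.4,0,0,0,0,0,0],
  [0.4,0,0,0,0,0,0],
], squeeze=40)

```text
time: 20.42
ee_pos: [0.5287, 0.0953, 0.0894]
ee_rot: [[1.0, 0.018, 0.0], [0.018, -1.0, 0.0], [0.0, 0.0, -1.0]]
ft_force: [-0.2, 0.5, 0.2]
finger_gap: 0.0341
finger_force: 0.0
```

Emit:
play_rows([
  [0.4,0,0,-1,0,0,0],
  [0.4,0,0,-2,0,0,0],
  [0.4,0,0,-4,0,0,0],
  [0.4,0,0,-5,0,0,0],
  [0.4,0,0,-4,0,0,0],
  [0.4,0,0,0,0,0,0],
  [0.4,0,0,0,0,0,0],
  [0.4,0,0,0,0,0,0],
])

```text
time: 21.42
ee_pos: [0.5274, 0.0953, 0.2475]
ee_rot: [[1.0, 0.018, -0.004], [0.018, -1.0, -0.0], [-0.004, -0.0, -1.0]]
ft_force: [-0.2, 0.6, -1.5]
finger_gap: 0.034
finger_force: 0.0
```

```bash
python3 m.py w10; python3 -c "
import cv2
im=cv2.imread('pics/w10.png')
cv2.imwrite('pics/c10.png',cv2.resize(cv2.convertScaleAbs(im[120:260,180:340],alpha=1.2,beta=10),None,fx=4,fy=4,interpolation=2))"
```

```text
21.425 [0.5274 0.0953 0.2475] [ 0.9998  0.0175 -0.0036] [-0.1683  0.641  -1.4755]
jig_bush 0.74 [249.5 428.8] [ 0.4457 -0.0961  0.04  ]
punch 0.61 [187.9 282.7] [0.5298 0.0954 0.065 ]
punch_grip 0.71 [201.  282.9] [0.5249 0.0951 0.102 ]
punch_grip 0.41 [250.7 427.5] [ 0.4726 -0.0607  0.102 ]
rack_cell 0.67 [ 47.2 386.1] [ 0.6732 -0.0035  0.065 ]
rack_cell 0.58 [185.2 286.4] [0.5329 0.0913 0.065 ]
red [272 199  21  21 347] [282.0922 209.049 ] [0.5281 0.096  0.14  ]
```

View pics/c10.png

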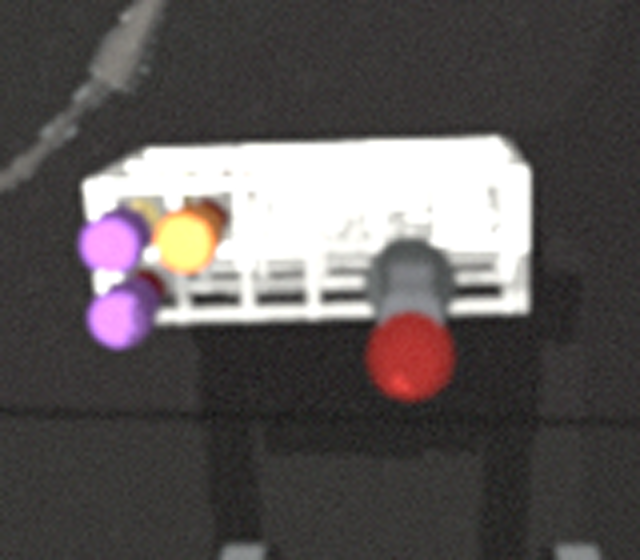

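The punch stands upright in its own cell, collar at crop (408,275) on the rack and cap at (411,357). The gripper is clear.

```bash
python3 -c "
from plant import arm
print(arm.close_job())"
```

```text
the job is handed in; nothing more can be done
None
```

I handed the job in with the punch tripped in the bush (about 15 N at its peak, then a drop to 4 N) and standing upright in its own rack cell, the gripper clear of everything; the judge's verdict wasn't shown. The nose may have come within about 0.3 mm of its end stop when it tripped, with no force rise to suggest it hit.

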